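# Line up gearbox parts by diameter

### The job

Lay the four gearbox parts out for assembly on the blue discs of the aluminium strip, in order of outside diameter: the largest on the disc next to the red end stop, then each next smaller one along the row, the smallest on the disc next to the black stop. Each part lies flat and centred on its own disc (within about a centimetre), released and at rest. Leave the yellow grease tub where it stands.

Things in the scene. Friction and masses are not known exactly. Their poses are not given: they have to be found in the camera images.
- clamp_ring: dark, almost black thick ring with a wide hole, lying flat: 68 mm outside diameter, 16 mm high, 140 g; the largest of the four parts. Take it across the outside. Starts lying flat on the light grey-green work board (a fixed board whose top is 30 mm above the bench top). Origin: centre of its underside, on its axis; z along its axis, up
- large_bearing: large ball bearing, pale steel rings with a black seal between: 52 mm outside diameter, 12 mm high, 60 g. Take it across the outer ring. Starts lying flat on the light grey-green work board (a fixed board whose top is 30 mm above the bench top). Origin: centre of its underside, on its axis; z along its axis, up
- small_bearing: small ball bearing, pale steel rings with a black seal between: 38 mm outside diameter, 10 mm high, 60 g. Take it across the outer ring. Starts lying flat on the light grey-green work board (a fixed board whose top is 30 mm above the bench top). Origin: centre of its underside, on its axis; z along its axis, up
- planet_gear: small grey toothed gear with a brass-coloured bush: 26 mm outside diameter, 16 mm high, 45 g; the smallest of the four parts. Take it across the teeth. Starts lying flat on the light grey-green work board (a fixed board whose top is 30 mm above the bench top). Origin: centre of its underside, on its axis; z along its axis, up
- rest_a: one of four fixed, identical blue discs in a row on a flat aluminium strip (rests a, b, c, d in that order along the row, about 88 mm apart; the row may lie a little crooked); 74 mm across, 3 mm thick, flat, with a small white cross at its centre. Origin: centre of its underside; its top is 3 mm above that, 37 mm above the bench top. z up, y along the row
- rest_b: one of four fixed, identical blue discs in a row on a flat aluminium strip (rests a, b, c, d in that order along the row, about 88 mm apart; the row may lie a little crooked); 74 mm across, 3 mm thick, flat, with a small white cross at its centre. Origin: centre of its underside; its top is 3 mm above that, 37 mm above the bench top. z up, y along the row
- rest_c: one of four fixed, identical blue discs in a row on a flat aluminium strip (rests a, b, c, d in that order along the row, about 88 mm apart; the row may lie a little crooked); 74 mm across, 3 mm thick, flat, with a small white cross at its centre. Origin: centre of its underside; its top is 3 mm above that, 37 mm above the bench top. z up, y along the row
- rest_d: one of four fixed, identical blue discs in a row on a flat aluminium strip (rests a, b, c, d in that order along the row, about 88 mm apart; the row may lie a little crooked); 74 mm across, 3 mm thick, flat, with a small white cross at its centre. Origin: centre of its underside; its top is 3 mm above that, 37 mm above the bench top. z up, y along the row
- red_stop: fixed red end stop, 60 x 16 x 14 mm high, standing on the aluminium strip beyond one end of the row of blue discs (about 54 mm from the centre of the end disc). Origin: centre of its underside. z up; a black stop of the same size stands beyond the other end of the row
- grease_tub: bystander: round yellow tub with a lid, 79 mm across, 72 mm high, standing on the work board to the left of the work. Origin: centre of its underside; z up

How it is judged:
By the outcome, as a careful person would: the job done as asked, in the order asked, and still so for the second after the job is handed in, with the robot touching nothing.
It also fails if it takes over 96 s, if anything falls off the work surface, if the arm or the gripper's body presses on something with over 40 N, if the wrist force passes 120 N, or if a joint passes its speed limit or range.

### The arm

A 7-joint arm with a two-finger parallel gripper is mounted at the origin on the work surface; the furniture and walls round the work are solid. World frame = base frame: x ahead of the robot, y to its left, z up, the work surface at z = 0. Lengths are in m, angles in rad, forces in N, time in s.
With the tool pointing down it reaches from about 0.4 to 0.85 m from the base axis. Payload 4.5 kg.
Tool frame: the origin (TCP) lies on the centre line of the jaws, within the pads' length; the fingertips stand r.tip_extent ahead of it and the grasp point (between the pads) is the TCP (r.tip_extent is the distance from the TCP to the fingertips, in m); z points along the fingers, y is the line along which they close (so a half turn about z gives the same grasp; the last joint's range is limited). The gripper opens to 88 mm and grips with 3 to 60 N. Pads are 18 mm wide; open, the fingers measure 123 mm over their backs; the gripper's body (75 mm by 187 mm) begins 45 mm behind the grasp point.
Start: joints at [-1.188, 0.689, -0.195, 1.565, 0.157, 0.902, -0.215], TCP at [0.214, 0.587, 0.221] pointing down, gripper open.
Joint ranges: [-3.01, 3.01], [-0.46, 2.08], [-1.47, 1.51], [0.13, 2.56], [-1, 4.14], [0.04, 2.09], [-2.66, 2.66]. Speed limits (rad/s): [2.57, 2.57, 3.14, 3.14, 3.14, 3.14, 3.14].

### API

Orientations are given as a unit quaternion [x, y, z, w].
In Python, from plant import sensors, vision, finish_job, r gives the robot as it stands. The module is installed in compiled form; this text tells all that it offers.
- The arm moves only by the tool step_arm, never from a script. Its argument "steps" is a list of rows, each a list of 2 entries, a list of its own where there are three numbers: the shift along the tool's x, y, z in cm, then the turn, a rotation vector about the tool's x, y, z in degrees. A call has 1 to 12 rows; each row shifts and turns the commanded pose from where the row before left it, along the tool's axes as they then stand; what a row does not reach is not made up. A row lasts 1/8 s, in which the tool goes at most 62.5 mm and 10.7 degrees, less where a joint would pass 70% of its speed; a pose out of reach is approached as far as the arm can. A call with a gripper value outside its range is refused whole. "claw" is the opening, from -1 (shut) to 1 (fully open), set as the call begins (left out, the last holds). The fingers move at their own pace and stop on an object; "grip_force" is the grip in N (left out, the last holds). Time passes only in rows, so rows that do not move let the fingers close. It gives the time, the measured TCP pose, the force, the opening and the grip force at its end, in the units of the state.
- sensors.get_state(): the state, without advancing time (a new reading comes with each control period).
- vision.snapshot(name): name is "scene" or "side" or "wrist"; returns a dict with "img" (480x640x3 uint8, red, green, blue), "fx", "fy", "cx", "cy" (pixels), "position" and "rotation" of the camera in the world. Camera axes: x right, y down, z forward; pixel columns grow to the right and rows downward; lengths in m; the calibration is good to about 2 mm. The wrist camera is an equidistant fisheye: a pixel r from the principal point sees the ray r / f radians off the axis. A picture is of the moment at which its call begins. There is no depth.
- finish_job(): hands the job in; it is judged then, once.
The state is a dict: "clock": time; "q": joint angles; "qd": joint speeds; "joint_torque": joint torques, N m; "tool_pos": TCP position; "eef_rot": TCP orientation; "contact_force": force on the tool from outside, world axes, zero at the start; "moment": the same for the moment, N m; "opening": opening from 0.0 (shut) to 1.0 (fully open); "finger_force": force on a finger pad.
Only numpy, scipy, OpenCV 4.12 (cv2) and the standard library are available. Lean on these libraries where they do the work, as an engineer would, in place of code of your own. Each camera call takes 0.05 s, during which the arm holds its last target. There are 200 camera calls.

## Working session

There is one attempt and no reset: what is moved stays moved. The work goes in short steps, Python scripts to look and compute and a tool call to move; the robot and the scene stay as the last step left them, time stands still between calls to the robot, and variables do not carry over. Pictures are saved under pics/ and viewed, at most 14 in all, crops included, and the job is handed in when it is done.

Besides the shell and the picture viewer there is one more tool, called after "Emit:" in YAML: its name, and indented under it one key for each argument. step_arm: Moves the arm, as the interface text tells. Its arguments: {"type":"object","properties":{"steps":{"type":"array"},"claw":{"type":"number"},"grip_force":{"type":"number"}},"required":["steps"]}

```bash
mkdir -p pics; cat > h.py <<'E'
import numpy as np, cv2, pickle
from scipy.spatial.transform import Rotation as R
from plant import sensors, vision, finish_job, r
def snap(n,f):
    s=vision.snapshot(n); cv2.imwrite(f'pics/{f}.png',s['img'][:,:,::-1]); pickle.dump((n,s),open(f'pics/{f}.pkl','wb')); return s
def load(f): return pickle.load(open(f'pics/{f}.pkl','rb'))
def ray(f,u,v):
    n,s=load(f); a=np.array([(u-s['cx'])/s['fx'],(v-s['cy'])/s['fy']])
    if n=='wrist':
        t=np.linalg.norm(a); d=np.r_[a/max(t,1e-9)*np.sin(t),np.cos(t)]
    else: d=np.r_[a,1]
    rot=np.array(s['rotation']); 
    if rot.size==4: rot=R.from_quat(rot).as_matrix()
    d=rot@d; return np.array(s['position']),d/np.linalg.norm(d)
def atz(f,u,v,z):
    p,d=ray(f,u,v); return p+d*(z-p[2])/d[2]
def tri(a,b):
    (p,d),(q,e)=ray(*a),ray(*b); A=np.c_[d,-e]; t=np.linalg.lstsq(A,q-p,rcond=None)[0]
    x,y=p+d*t[0],q+e*t[1]; return (x+y)/2,np.linalg.norm(x-y)
E
python3 - <<'E'
from h import *
for n in ['scene','side','wrist']:
    s=snap(n,n+'0'); print(n,s['fx'],s['cx'],s['cy'],s['position'],np.round(s['rotation'],3))
print(sensors.get_state(), r.tip_extent)
E
```

```text
scene 464.3750446246363 319.3946045020761 229.57942098130732 [-0.03595325  0.43917315  0.5522954 ] [-0.432  0.772 -0.411  0.219]
side 466.9470299428149 323.56085377598583 235.56169285985672 [ 0.18271227 -0.70864478  0.42994773] [ 0.813 -0.195  0.123 -0.535]
wrist 371.64829954431775 309.3863185222022 245.07228539878568 [0.13627805 0.61493565 0.38368494] [0.808 0.567 0.092 0.132]
{'clock': 0.15, 'q': array([-1.18818677,  0.68980125, -0.19457519,  1.5660424 ,  0.1572921 ,
        0.90252325, -0.21510364]), 'qd': array([-1.12230816e-03, -1.00781698e-03, -9.15626696e-05, -7.49028182e-04,
        7.24834113e-04, -1.59761761e-03,  3.35589127e-04]), 'joint_torque': array([-1.18407337e-03, -5.27858520e+01, -1.26839429e+00, -1.53584218e+01,
       -5.24972775e-02,  3.89253750e-03,  9.53730637e-05]), 'tool_pos': array([0.21345429, 0.58690326, 0.22030603]), 'eef_rot': array([ 1.73479593e-01,  9.84837221e-01, -6.85948303e-04, -8.76279110e-05]), 'contact_force': array([ 0.27697079, -0.4647099 , -0.71589153]), 'moment': array([-0.03170471,  0.00743552,  0.01922626]), 'finger_force': 0.0, 'opening': 0.999582754556527} 0.019
```

View pics/scene0.png

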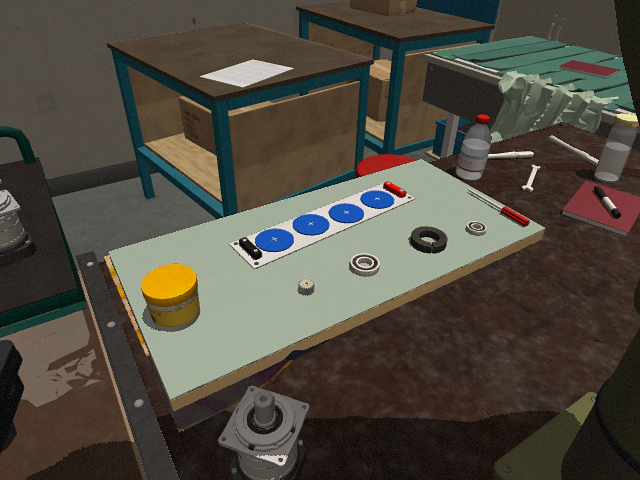

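View pics/side0.png

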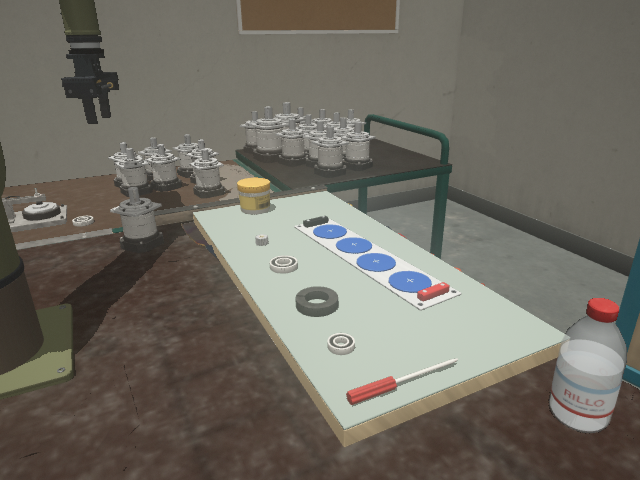

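View pics/wrist0.png

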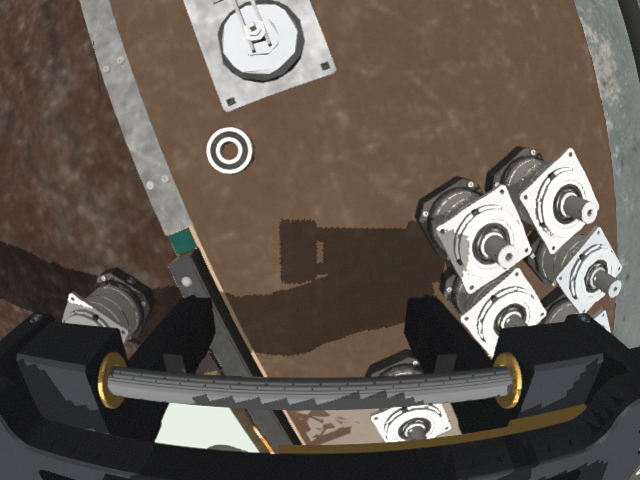

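The scene view shows the gear at (306,287), large bearing (365,264), ring (429,239) and small bearing (476,228). The discs run from the black stop at (275,240) to the red stop at (377,199). The side view shows the parts at (262,239), (283,264), (317,300), (341,343), with the red stop at (433,291). The wrist sees only the neighbouring bench.

```bash
python3 - <<'E'
from h import *
def blobs(f):
    im=load(f)[1]['img'].astype(int); m=((im[...,2]>im[...,0]+80)&(im[...,2]>120)).astype(np.uint8)
    m=cv2.morphologyEx(m,cv2.MORPH_CLOSE,np.ones((3,3)))
    n,l,st,c=cv2.connectedComponentsWithStats(m)
    return sorted([tuple(c[i]) for i in range(1,n) if st[i,4]>200 and c[i][1]>150])
A=blobs('scene0');B=blobs('side0')
for a,b in zip(A,B): print(np.round(a,1),np.round(b,1),*[np.round(x,4) for x in tri(('scene0',*a),('side0',*b))],atz('scene0',*a,.037).round(4),atz('side0',*b,.037).round(4))
def part(f,u,v,w=34):
    im=load(f)[1]['img'][v-w//2-8:v+w//2+8,u-w//2-8:u+w//2+8].astype(float)
    bg=np.median(im[[0,-1]].reshape(-1,3),0); m=(np.abs(im-bg).sum(2)>60).astype(np.uint8)
    n,l,st,c=cv2.connectedComponentsWithStats(m); i=l[w//2+8-3:w//2+11,w//2+8-12:w//2+20]; k=1+np.argmax(st[1:,4])
    cs,_=cv2.findContours((l==k).astype(np.uint8),cv2.RETR_EXTERNAL,cv2.CHAIN_APPROX_NONE); x,y,ww,hh=cv2.boundingRect(cs[0])
    return np.array([u-w//2-8+x+(ww-1)/2,v-w//2-8+y+(hh-1)/2]),(ww,hh)
for n,a,b,h,w in [('gear',(306,287),(262,239),16,10),('lb',(365,264),(283,264),12,26),('ring',(429,239),(317,300),16,40),('sb',(476,228),(341,343),10,24)]:
    pa,sa=part('scene0',*a,w);pb,sb=part('side0',*b,w); z=.030+h/2000
    print(n,pa,sa,pb,sb,*[np.round(x,4) for x in tri(('scene0',*pa),('side0',*pb))],atz('scene0',*pa,z).round(4),atz('side0',*pb,z).round(4))
x,e=tri(('scene0',171,280),('side0',254,185)); print('tub',x,e)
print('red',atz('scene0',396,188,.048),'black',atz('scene0',250,246,.048))
print('screwdriver',atz('side0',375,390,.04))
for p in [(110,250),(185,428),(543,232),(424,160)]: print(atz('scene0',*p,.03).round(3))
E
```

```text
[274.2 239.5] [329.5 230.9] [0.6124 0.1242 0.0351] 0.0021 [0.6116 0.1249 0.037 ] [0.6088 0.1185 0.037 ]
[310.6 223.9] [353.6 244.8] [0.6225 0.0371 0.0351] 0.0022 [0.6219 0.0379 0.037 ] [0.6188 0.0319 0.037 ]
[346.1 212.5] [375.7 261.6] [ 0.6212 -0.0483  0.0352] 0.0023 [ 0.6207 -0.0473  0.037 ] [ 0.6175 -0.0528  0.037 ]
[377.  198.9] [409.3 280.9] [ 0.6326 -0.1383  0.0353] 0.0021 [ 0.632  -0.1372  0.037 ] [ 0.6291 -0.142   0.037 ]
gear [305.5 287. ] (18, 17) [261.5 240.5] (14, 10) [0.4635 0.1428 0.0362] 0.0033 [0.464  0.1434 0.038 ] [0.4602 0.1363 0.038 ]
lb [364.  264.5] (31, 24) [283.  264.5] (29, 18) [0.4627 0.0226 0.0348] 0.0033 [0.4639 0.0228 0.036 ] [0.4599 0.0182 0.036 ]
ring [427.5 239.5] (40, 28) [316.5 301. ] (44, 31) [ 0.4601 -0.126   0.0368] 0.0027 [ 0.4607 -0.1255  0.038 ] [ 0.4576 -0.1292  0.038 ]
sb [475.5 228. ] (22, 15) [341.  343.5] (29, 22) [ 0.4428 -0.2393  0.0343] 0.0022 [ 0.4437 -0.2392  0.035 ] [ 0.4411 -0.241   0.035 ]
tub [0.51965625 0.34044429 0.09538402] 0.006685504023778536
red [ 0.63370174 -0.19060689  0.048     ] black [0.60228862 0.17862967 0.048     ]
screwdriver [ 0.43031397 -0.3449404   0.04      ]
[0.746 0.396 0.03 ]
[0.326 0.396 0.03 ]
[ 0.369 -0.352  0.03 ]
[ 0.735 -0.37   0.03 ]
```

Emit:
step_arm:
  steps:
    - [[0,0,0],[0,0,10]]
    - [[0,0,0],[0,0,10]]
    - [[0,0,0],[0,0,10]]
    - [[0,0,0],[0,0,10]]
    - [[0,0,0],[0,0,10]]
    - [[0,0,0],[0,0,10]]
    - [[0,0,0],[0,0,10]]
  claw: 1
  grip_force: 20

```text
clock: 1.02
tool_pos: [0.2134, 0.5872, 0.2206]
eef_rot: [0.709, 0.705, -0.0, 0.0]
contact_force: [-1.2, -0.6, -0.7]
opening: 1.003
finger_force: 0.0
```

Emit:
step_arm:
  steps:
    - [[-3.7,2.1,0],[0,0,0]]
    - [[-3.7,2.1,0],[0,0,0]]
    - [[-3.7,2.1,0],[0,0,0]]
    - [[-3.7,2.1,0],[0,0,0]]
    - [[-3.7,2.1,0.5],[0,0,0]]
    - [[-3.7,2.1,0.5],[0,0,0]]
    - [[-3.7,2.1,0.5],[0,0,0]]
    - [[-3.7,2.1,0.5],[0,0,0]]
    - [[-3.7,2.1,1],[0,0,0]]
    - [[-3.7,2.1,1],[0,0,0]]
    - [[-3.7,2.1,1],[0,0,0]]
    - [[-3.7,1.9,1],[0,0,0]]

```text
clock: 2.52
tool_pos: [0.4644, 0.1424, 0.1605]
eef_rot: [0.707, 0.707, 0.0, -0.0]
contact_force: [1.4, 0.8, -0.1]
opening: 0.998
finger_force: 0.0
```

```bash
python3 - <<'E'
from h import *
s=snap('wrist','w1'); print(s['position'],sensors.get_state()['tool_pos'],sensors.get_state()['eef_rot'].round(4),sensors.get_state()['q'].round(2))
E
```

```text
[0.46486164 0.22464117 0.32403105] [0.46654574 0.13533022 0.1597121 ] [ 0.7101  0.7041 -0.0014  0.002 ] [-0.41  0.61  0.05  2.05 -0.05  0.48 -0.33]
```

View pics/w1.png

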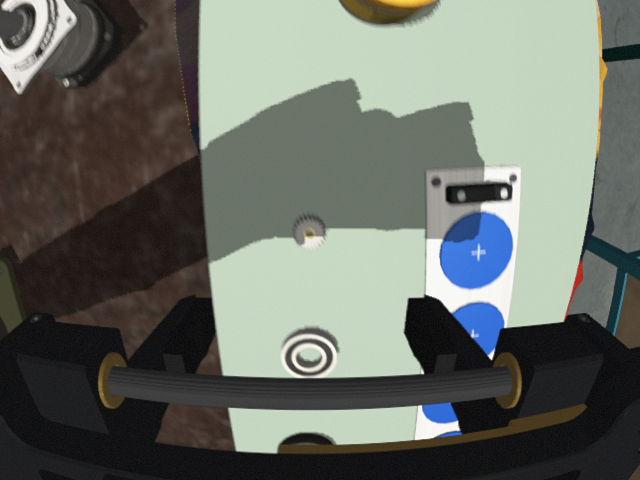

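The wrist view shows the gear at (310,232), the large bearing at (310,355), and disc crosses at (478,253) and (474,335). The arm was still settling, so I'll retake the picture and refine.

```bash
python3 - <<'E'
from h import *
for i in range(6): vision.snapshot('wrist')
s=snap('wrist','w2'); print(s['position'],sensors.get_state()['tool_pos'],sensors.get_state()['eef_rot'].round(4))
im=s['img'].astype(int)
m=((im[...,2]>im[...,0]+80)&(im[...,2]>90)).astype(np.uint8)
n,l,st,c=cv2.connectedComponentsWithStats(cv2.morphologyEx(m,cv2.MORPH_CLOSE,np.ones((7,7))))
for i in range(1,n):
    if st[i,4]>800: print(c[i].round(1),st[i],atz('w2',*c[i],.037).round(4))
g=cv2.cvtColor(s['img'],cv2.COLOR_RGB2GRAY)
cv2.imwrite('pics/w2c.png',cv2.resize(s['img'][200:380,230:550,::-1],None,fx=2.5,fy=2.5))
for u,v,z in [(310,232,.046),(310,232,.038),(310,355,.042)]: print(atz('w2',u,v,z).round(4))
E
```

```text
[0.46353541 0.22716266 0.32462844] [0.46325999 0.14497441 0.1610983 ] [ 7.061e-01  7.081e-01  3.000e-04 -3.000e-04]
[476.4 251.8] [ 440  213   73   78 4299] [0.6109 0.1257 0.037 ]
[481.3 324.5] [ 453  304   51   52 1542] [0.6308 0.0509 0.037 ]
[0.4642 0.1452 0.046 ]
[0.4642 0.1428 0.038 ]
[0.4647 0.0266 0.042 ]
```

View pics/w2c.png

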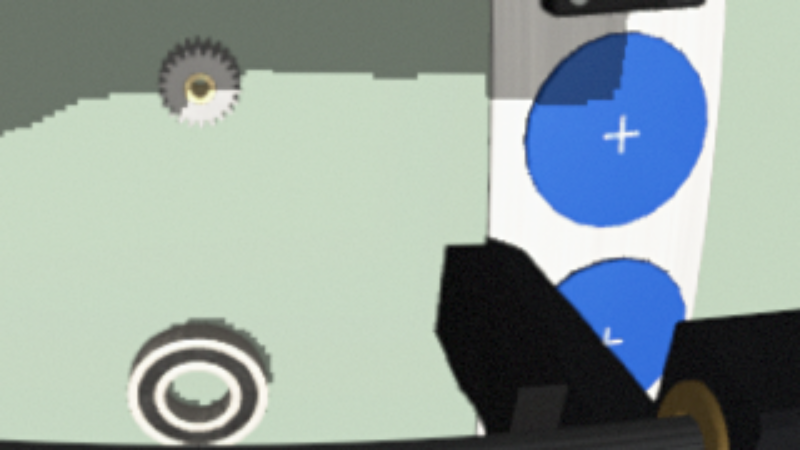

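The crop shows the gear bush at (310,235), the disc A cross at (478.4,253.2) and the large bearing centre at (309.6,357).

```bash
python3 - <<'E'
from h import *
for u,v,z in [(310,235.2,.046),(478.4,253.2,.037),(474.3,336,.037),(309.6,357.2,.042)]: print(atz('w2',u,v,z).round(4))
print(tri(('w2',310,235.2),('scene0',306,284)),tri(('w2',478.4,253.2),('scene0',274.5,239)))
print(sensors.get_state()['tool_pos'])
E
```

```text
[0.4642 0.1426 0.046 ]
[0.6132 0.1244 0.037 ]
[0.6258 0.0381 0.037 ]
[0.4644 0.0241 0.042 ]
(array([0.46423988, 0.14208546, 0.04388513]), np.float64(0.00034110732996693035)) (array([0.61320429, 0.12388764, 0.03670303]), np.float64(0.0008816079598294294))
[0.46325999 0.14497441 0.1610983 ]
```

Emit:
step_arm:
  steps:
    - [[-0.26,0.08,3],[0,0,0]]
    - [[0,0,3],[0,0,0]]
    - [[0,0,2.5],[0,0,0]]
    - [[0,0,1.4],[0,0,0]]
    - [[0,0,1],[0,0,0]]
    - [[0,0,0],[0,0,0]]
    - [[0,0,0],[0,0,0]]

```text
clock: 3.8
tool_pos: [0.4649, 0.1411, 0.0525]
eef_rot: [0.707, 0.707, 0.001, 0.0]
contact_force: [0.3, -0.2, 0.3]
opening: 0.999
finger_force: 0.0
```

Emit:
step_arm:
  steps:
    - [[0,0,0],[0,0,0]]
    - [[0,0,0],[0,0,0]]
    - [[0,0,0],[0,0,0]]
    - [[0,0,0],[0,0,0]]
    - [[0,0,0],[0,0,0]]
    - [[0,0,0],[0,0,0]]
  claw: -1
  grip_force: 20

```text
clock: 4.55
tool_pos: [0.4645, 0.1409, 0.0519]
eef_rot: [0.707, 0.707, 0.0, -0.0]
contact_force: [-0.7, -0.7, 1.0]
opening: 0.343
finger_force: 0.0
```

Emit:
step_arm:
  steps:
    - [[0,0,0],[0,0,0]]
    - [[0,0,0],[0,0,0]]
    - [[0,0,0],[0,0,0]]

```text
clock: 4.92
tool_pos: [0.4645, 0.1409, 0.0519]
eef_rot: [0.707, 0.707, 0.0, -0.0]
contact_force: [0.0, -0.3, 0.8]
opening: 0.011
finger_force: 0.0
```

The jaws closed on nothing, so I'll look.

```bash
python3 - <<'E'
from h import *
s=snap('wrist','w3'); t=snap('side','s3'); print(s['position'])
a=t['img'][180:300,200:360]; b=s['img'][200:440,150:470]
cv2.imwrite('pics/c3.png',np.vstack([cv2.resize(a,(640,300))[...,::-1] if 0 else cv2.resize(a,(400,300)),cv2.resize(b,(400,300))])[...,::-1])
E
```

```text
[0.46499281 0.22320562 0.21540632]
```

View pics/c3.png

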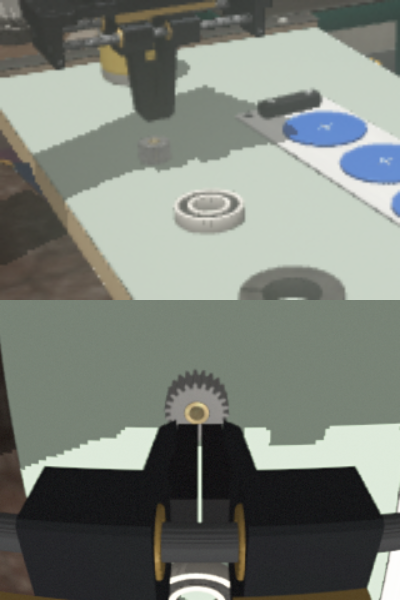

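The side view shows the gear unmoved below the closed tips. The wrist view has the gear centre at about (307.6,289.6), with the tips just short of it at about (309,300). I'll triangulate both from the cameras.

```bash
python3 - <<'E'
from h import *
G=(307.6,289.6)
print('gear w3@.046',atz('w3',*G,.046).round(4))
print('w2-w3',tri(('w2',310,235.2),('w3',*G)))
print('w3-side',tri(('w3',*G),('s3',262,238)))
print('tips w3 vs side',tri(('w3',309,302),('s3',262,226)))
for u,v in [(309,302)]:
  for z in (.033,.052,.06): print(z,atz('w3',u,v,z).round(4))
n,s=load('w3'); print(R.from_quat(s['rotation']).as_matrix().round(3))
p=sensors.get_state(); T=R.from_quat(p['eef_rot']).as_matrix()
def proj(f,X):
    n,s=load(f); c=R.from_quat(s['rotation']).as_matrix().T@(X-s['position'])
    if n=='wrist':
        t=np.arctan2(np.hypot(*c[:2]),c[2]); k=c[:2]/np.hypot(*c[:2])*t
    else: k=c[:2]/c[2]
    return (k*[s['fx'],s['fy']]+[s['cx'],s['cy']]).round(1)
for d in (0,.019): print('tip expected',d,proj('w3',p['tool_pos']+T[:,2]*d),proj('s3',p['tool_pos']+T[:,2]*d))
E
```

```text
gear w3@.046 [0.4641 0.143  0.046 ]
w2-w3 (array([0.46415708, 0.14174024, 0.04330818]), np.float64(7.868723806427022e-05))
w3-side (array([0.46363516, 0.14092208, 0.04124412]), np.float64(0.000986491733835361))
tips w3 vs side (array([0.46561726, 0.14584686, 0.06566022]), np.float64(0.0015839399330076264))
0.033 [0.4648 0.1293 0.033 ]
0.052 [0.4648 0.1391 0.052 ]
0.06 [0.4649 0.1432 0.06  ]
[[ 1.     0.001  0.   ]
 [ 0.001 -0.949 -0.317]
 [-0.     0.317 -0.949]]
tip expected 0 [308.3 298.6] [262.3 233.1]
tip expected 0.019 [308.5 282.8] [262.9 241.5]
```

```bash
cat >> h.py <<'E'
def proj(f,X):
    n,s=load(f); c=R.from_quat(s['rotation']).as_matrix().T@(X-s['position'])
    if n=='wrist':
        t=np.arctan2(np.hypot(*c[:2]),c[2]); k=c[:2]/np.hypot(*c[:2])*t
    else: k=c[:2]/c[2]
    return (k*[s['fx'],s['fy']]+[s['cx'],s['cy']]).round(1)
E
python3 - <<'E'
from h import *
p=np.array([.2134,.5869,.2203]); y=np.array([np.cos(np.radians(70)),np.sin(np.radians(70)),0])
for d in (0.019,0,-.019): print('side0',d,[proj('side0',p-[0,0,d]+s*.05*y) for s in (1,-1)])
p=np.array([.4633,.145,.1611])
for d in (0.019,0,-.019): print('w2',d,[proj('w2',p-[0,-.009,d]+[s*.044,0,0]) for s in (1,-1)])
p=np.array([.4645,.1409,.0519])
for d in (0.019,0,-.019): print('s3',d,proj('s3',p-[0,.009,d]),'w3',proj('w3',p-[0,-.009,d]))
a=load('side0')[1]['img'][60:140,50:140]; b=load('w2')[1]['img'][270:390,160:460]; c=load('s3')[1]['img'][180:260,220:310]
cv2.imwrite('pics/c4.png',np.vstack([np.hstack([cv2.resize(a,(400,320)),cv2.resize(c,(400,320))]),cv2.resize(b,(800,270))])[...,::-1])
E
```

```text
side0 0.019 [array([108.9, 130.6]), array([ 96.2, 138.5])]
side0 0 [array([107.5, 123.2]), array([ 94.6, 130.6])]
side0 -0.019 [array([106. , 115.7]), array([ 93. , 122.5])]
w2 0.019 [array([390.5, 267.3]), array([226.8, 266.6])]
w2 0 [array([398.2, 281.6]), array([218.9, 280.9])]
w2 -0.019 [array([407.3, 298.9]), array([209.5, 298.1])]
s3 0.019 [264.4 243.1] w3 [308.4 267.2]
s3 0 [263.8 234.7] w3 [308.3 281.9]
s3 -0.019 [263.3 226.1] w3 [308.2 299.8]
```

View pics/c4.png

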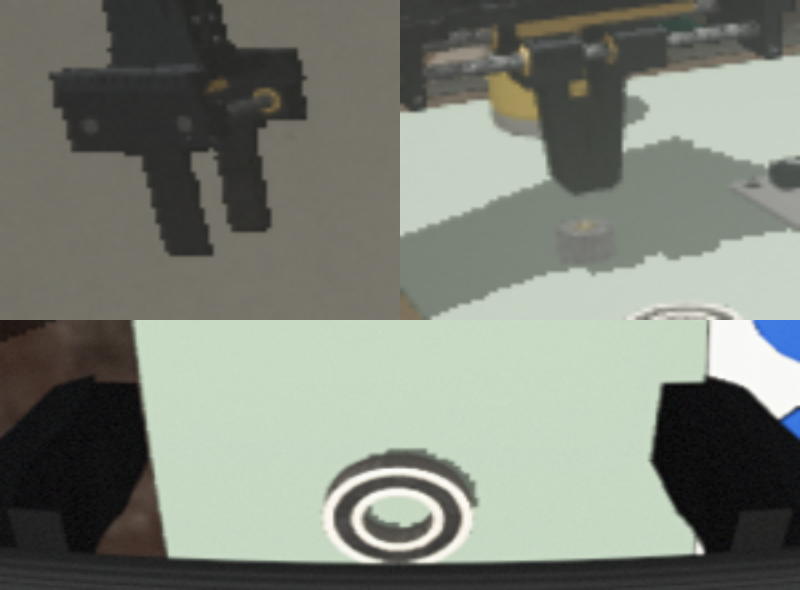

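All four views agree: the real fingertips stand 19 mm above the reported TCP, not 19 mm below it. So tips at z = 33 mm means a reported z of about 14 mm. I'll open and go down in stages, watching the force.

Emit:
step_arm:
  steps:
    - [[0.1,0,0],[0,0,0]]
    - [[0,0,0],[0,0,0]]
    - [[0,0,0],[0,0,0]]
    - [[0,0,0],[0,0,0]]
    - [[0,0,0],[0,0,0]]
    - [[0,0,1],[0,0,0]]
    - [[0,0,1],[0,0,0]]
    - [[0,0,0.5],[0,0,0]]
    - [[0,0,0.5],[0,0,0]]
    - [[0,0,0.4],[0,0,0]]
    - [[0,0,0],[0,0,0]]
  claw: 0.2

```text
clock: 6.4
tool_pos: [0.4644, 0.1418, 0.0177]
eef_rot: [0.707, 0.707, -0.0, -0.0]
contact_force: [-0.7, -0.3, 0.1]
opening: 0.601
finger_force: 0.0
```

```bash
python3 - <<'E'
from h import *
s=snap('side','s4'); snap('wrist','w4'); print(sensors.get_state()['contact_force'])
c=s['img'][180:260,220:310]; b=load('w4')[1]['img'][200:400,185:435]
cv2.imwrite('pics/c5.png',np.hstack([cv2.resize(c,(400,320)),cv2.resize(b,(400,320))])[...,::-1])
E
```

```text
[ 0.24021941 -0.24218593 -0.23001249]
```

View pics/c5.png

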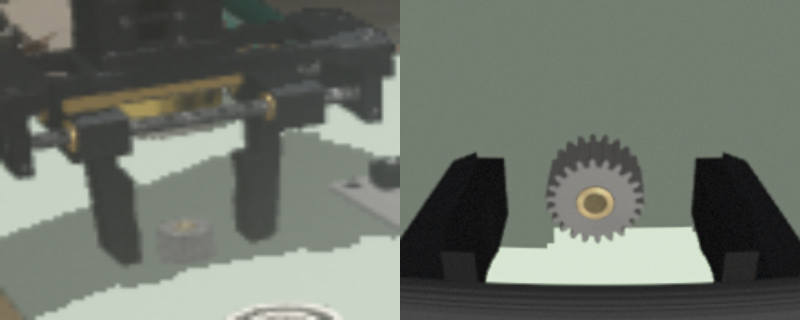

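The tips straddle the gear centrally without contact, which confirms the offset. I'll close here.

Emit:
step_arm:
  steps:
    - [[0,0,0.3],[0,0,0]]
    - [[0,0,0],[0,0,0]]
    - [[0,0,0],[0,0,0]]
    - [[0,0,0],[0,0,0]]
    - [[0,0,0],[0,0,0]]
    - [[0,0,0],[0,0,0]]
  claw: -1
  grip_force: 20

```text
clock: 7.25
tool_pos: [0.4645, 0.1419, 0.0149]
eef_rot: [0.707, 0.707, 0.0, -0.0]
contact_force: [-0.7, -0.2, -0.6]
opening: 0.289
finger_force: 20.0
```

Emit:
step_arm:
  steps:
    - [[0,0,-2],[0,0,0]]
    - [[0,0,-2],[0,0,0]]
    - [[-0.45,3.7,0],[0,0,0]]
    - [[-0.45,3.7,0],[0,0,0]]
    - [[-0.45,3.7,0],[0,0,0]]
    - [[-0.45,3.75,0],[0,0,0]]
    - [[0,0,1.5],[0,0,0]]
    - [[0,0,0.8],[0,0,0]]
    - [[0,0,0],[0,0,0]]
    - [[0,0,0],[0,0,0]]

```text
clock: 8.5
tool_pos: [0.6123, 0.1243, 0.032]
eef_rot: [0.707, 0.707, -0.0, -0.0]
contact_force: [-0.4, -0.5, -0.7]
opening: 0.286
finger_force: 20.0
```

Emit:
step_arm:
  steps:
    - [[0,0.1,0.5],[0,0,0]]
    - [[0,0,0.4],[0,0,0]]
    - [[0,0,0.05],[0,0,0]]
    - [[0,0,0],[0,0,0]]

```text
clock: 9.0
tool_pos: [0.614, 0.1239, 0.0224]
eef_rot: [0.707, 0.707, -0.0, -0.0]
contact_force: [0.4, -0.3, 0.2]
opening: 0.291
finger_force: 20.0
```

Emit:
step_arm:
  steps:
    - [[0,0,0],[0,0,0]]
    - [[0,0,0],[0,0,0]]
    - [[0,0,0],[0,0,0]]
    - [[0,0,0],[0,0,0]]
    - [[0,0,0],[0,0,0]]
    - [[0,0,-1],[0,0,0]]
    - [[0,0,-2],[0,0,0]]
    - [[0,0,-4],[0,0,0]]
    - [[0,0,0],[0,0,0]]
    - [[0,0,0],[0,0,0]]
    - [[0,0,0],[0,0,0]]
  claw: 1

```text
clock: 10.38
tool_pos: [0.6133, 0.1238, 0.0918]
eef_rot: [0.707, 0.707, -0.001, -0.0]
contact_force: [-0.7, 0.3, -0.0]
opening: 1.0
finger_force: 0.0
```

```bash
python3 - <<'E'
from h import *
vision.snapshot('wrist')
s=snap('wrist','w5'); print(s['position'],sensors.get_state()['tool_pos'])
E
```

```text
[0.61404135 0.20618227 0.25509528] [0.61334504 0.12379935 0.09157511]
```

View pics/w5.png

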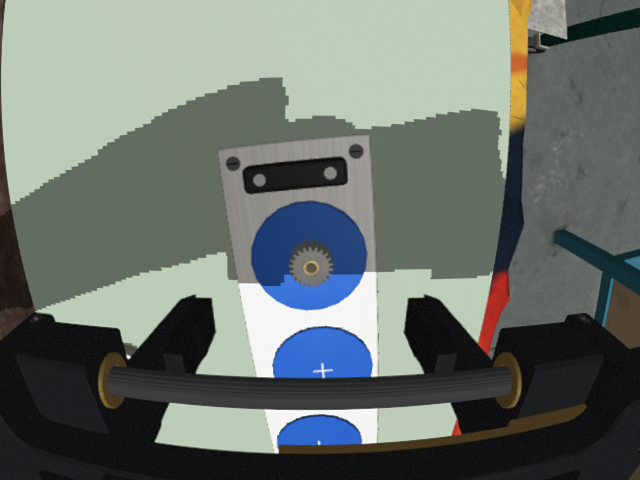

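The gear lies on disc A with its bush at (311,268) and the disc centre near (309,256). The crosses show at (322,371) on B and (319,443) on C.

```bash
python3 - <<'E'
from h import *
im=load('w5')[1]['img'].astype(int)
m=((im[...,2]>im[...,0]+60)&(im[...,2]>60)&(im[...,2]>im[...,1]+30)).astype(np.uint8)
c=max(cv2.findContours(m[:320,:400],0,1)[0],key=cv2.contourArea); h=cv2.convexHull(c); P=np.array([atz('w5',*q,.037)[:2] for q in h[:,0,:].astype(float)])
print('disc',cv2.minEnclosingCircle(P.astype(np.float32)),cv2.fitEllipse((P*1e4).astype(np.float32)))
print('gear',atz('w5',311,268,.053).round(4))
for u,v in [(322,371),(319,443)]: print(atz('w5',u,v,.037).round(4), tri(('w5',u,v),('side0',353.6 if v<400 else 375.7,244.8 if v<400 else 261.6)))
E
```

```text
disc ((0.6132760643959045, 0.12432608753442764), 0.036623068153858185) ((6132.43212890625, 1242.81396484375), (720.7139282226562, 727.8964233398438), 178.2650146484375)
gear [0.6147 0.1244 0.053 ]
[0.623  0.0364 0.037 ] (array([0.62216282, 0.0355238 , 0.03511604]), np.float64(0.002086547480313401))
[ 0.6221 -0.0448  0.037 ] (array([ 0.62167564, -0.04762212,  0.03406144]), np.float64(0.0013007430841819113))
```

Emit:
step_arm:
  steps:
    - [[-2,-3,0],[0,0,0]]
    - [[-2,-3,0],[0,0,0]]
    - [[-2,-3,0],[0,0,0]]
    - [[-2,-3,0],[0,0,0]]
    - [[-2.05,-2.96,0],[0,0,0]]
    - [[0,0,2],[0,0,0]]
    - [[0,0,2],[0,0,0]]
    - [[0,0,1],[0,0,0]]
    - [[0,0,0],[0,0,0]]
    - [[0,0,0],[0,0,0]]

```text
clock: 11.72
tool_pos: [0.4647, 0.0234, 0.0427]
eef_rot: [0.707, 0.707, 0.0, 0.0]
contact_force: [0.2, 0.2, 0.3]
opening: 0.998
finger_force: 0.0
```

```bash
python3 - <<'E'
from h import *
s=snap('wrist','w6'); print(s['position'],sensors.get_state()['tool_pos'])
c=s['img'][200:400,150:470]
cv2.imwrite('pics/c6.png',cv2.resize(c,None,fx=2.5,fy=2.5)[...,::-1])
E
```

```text
[0.4651015  0.10574851 0.20622642] [0.46477537 0.02343453 0.04285053]
```

View pics/c6.png

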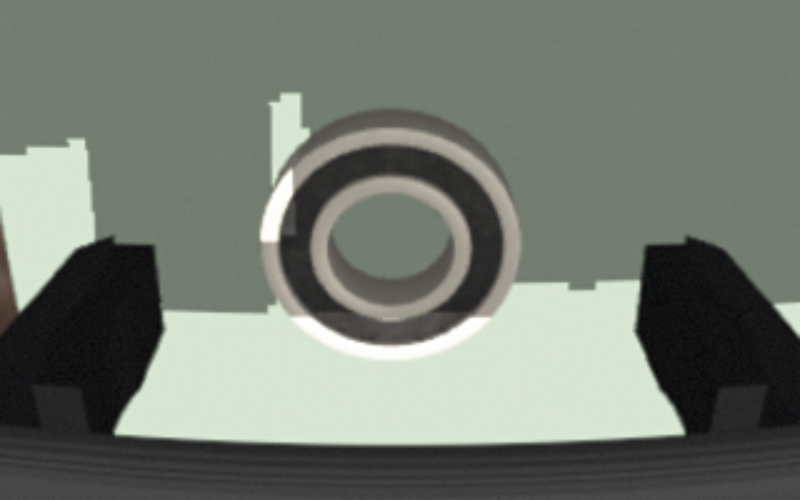

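The large bearing is centred between the jaws, with its top centre at about (306.2,297.6).

```bash
python3 -c "
from h import *
print(atz('w6',306.2,297.6,.042), proj('w6',np.array([.4648,.0234,.042])))"
```

```text
[0.46366153 0.02364235 0.042     ] [308.5 298. ]
```

Emit:
step_arm:
  steps:
    - [[0,0,1.5],[0,0,0]]
    - [[0,0,1],[0,0,0]]
    - [[0,0,0.4],[0,0,0]]
    - [[0,0,0],[0,0,0]]

```text
clock: 12.28
tool_pos: [0.4641, 0.0233, 0.0131]
eef_rot: [0.707, 0.707, -0.0, -0.0]
contact_force: [0.2, -0.3, -1.0]
opening: 0.999
finger_force: 0.0
```

Emit:
step_arm:
  steps:
    - [[0,0,0],[0,0,0]]
    - [[0,0,0],[0,0,0]]
    - [[0,0,0],[0,0,0]]
    - [[0,0,0],[0,0,0]]
    - [[0,0,0],[0,0,0]]
    - [[0,0,0],[0,0,0]]
  claw: -1

```text
clock: 13.02
tool_pos: [0.4644, 0.0234, 0.0134]
eef_rot: [0.707, 0.707, -0.0, -0.0]
contact_force: [0.7, -0.3, 1.2]
opening: 0.576
finger_force: 20.0
```

Emit:
step_arm:
  steps:
    - [[0,0,-2],[0,0,0]]
    - [[0,0,-2],[0,0,0]]
    - [[-1.8,3.9,0],[0,0,0]]
    - [[-1.8,3.9,0],[0,0,0]]
    - [[-1.8,3.9,0],[0,0,0]]
    - [[-1.76,4,0],[0,0,0]]
    - [[0,0,1.5],[0,0,0]]
    - [[0,0,1.2],[0,0,0]]
    - [[0,0,0.5],[0,0,0]]
    - [[0,0,0],[0,0,0]]
    - [[0,0,0],[0,0,0]]

```text
clock: 14.4
tool_pos: [0.621, -0.0477, 0.0214]
eef_rot: [0.707, 0.707, -0.0, -0.0]
contact_force: [-0.4, -0.1, -0.9]
opening: 0.577
finger_force: 20.0
```

Emit:
step_arm:
  steps:
    - [[0,0,0],[0,0,0]]
    - [[0,0,0],[0,0,0]]
    - [[0,0,0],[0,0,0]]
    - [[0,0,0],[0,0,0]]
    - [[0,0,0],[0,0,0]]
    - [[0,0,-1],[0,0,0]]
    - [[0,0,-2],[0,0,0]]
    - [[0,0,-4],[0,0,0]]
    - [[0,0,0],[0,0,0]]
    - [[0,0,0],[0,0,0]]
    - [[0,0,0],[0,0,0]]
  claw: 1

```text
clock: 15.78
tool_pos: [0.6207, -0.0482, 0.0908]
eef_rot: [0.707, 0.707, -0.001, -0.001]
contact_force: [-0.4, 0.5, -0.2]
opening: 1.0
finger_force: 0.0
```

```bash
python3 - <<'E'
from h import *
s=snap('wrist','w7'); print(s['position'],sensors.get_state()['tool_pos'])
E
```

```text
[0.62146504 0.03418914 0.25428581] [ 0.62072244 -0.04809343  0.09062596]
```

View pics/w7.png

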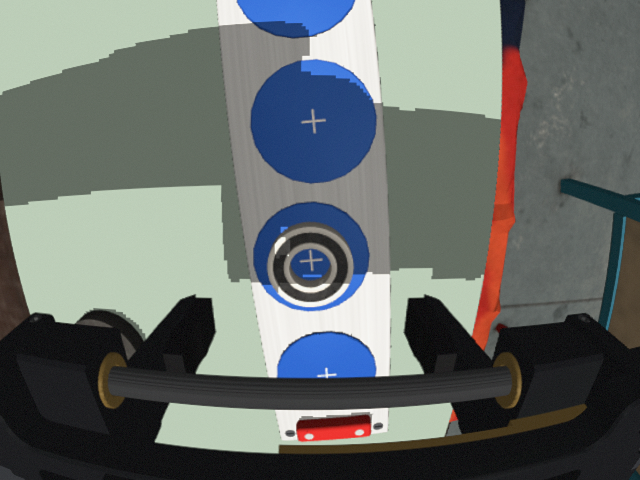

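The large bearing is centred around the C cross at (311,261). B's cross is at (314,121) and D's at (327,375), with the red stop below it.

```bash
python3 -c "
from h import *
for n,u,v,z in [('B',314,121,.037),('C',311,261,.037),('lb',310.5,267,.049),('D',327,375,.037)]: print(n,atz('w7',u,v,z).round(4))"
```

```text
B [0.6237 0.0367 0.037 ]
C [ 0.6221 -0.0489  0.037 ]
lb [ 0.6218 -0.0481  0.049 ]
D [ 0.6342 -0.1387  0.037 ]
```

Emit:
step_arm:
  steps:
    - [[-1.5,-3.2,0],[0,0,0]]
    - [[-1.5,-3.2,0],[0,0,0]]
    - [[-1.5,-3.2,0],[0,0,0]]
    - [[-1.5,-3.2,0],[0,0,0]]
    - [[-1.74,-3.17,0],[0,0,0]]
    - [[0,0,2],[0,0,0]]
    - [[0,0,1.5],[0,0,0]]
    - [[0,0,0.5],[0,0,0]]
    - [[0,0,0],[0,0,0]]
    - [[0,0,0],[0,0,0]]

```text
clock: 17.08
tool_pos: [0.4623, -0.1255, 0.0517]
eef_rot: [0.707, 0.707, 0.0, 0.0]
contact_force: [-0.1, 0.6, 0.4]
opening: 1.001
finger_force: 0.0
```

```bash
python3 - <<'E'
from h import *
s=snap('wrist','w8'); print(s['position'],sensors.get_state()['tool_pos'], proj('w8',sensors.get_state()['tool_pos']*[1,1,0]+[0,0,.046]))
c=s['img'][180:400,150:470]
cv2.imwrite('pics/c8.png',cv2.resize(c,None,fx=2.5,fy=2.5)[...,::-1])
E
```

```text
[ 0.46256009 -0.04314086  0.2151299 ] [ 0.46222782 -0.12553869  0.05174038] [308.4 293.8]
```

View pics/c8.png

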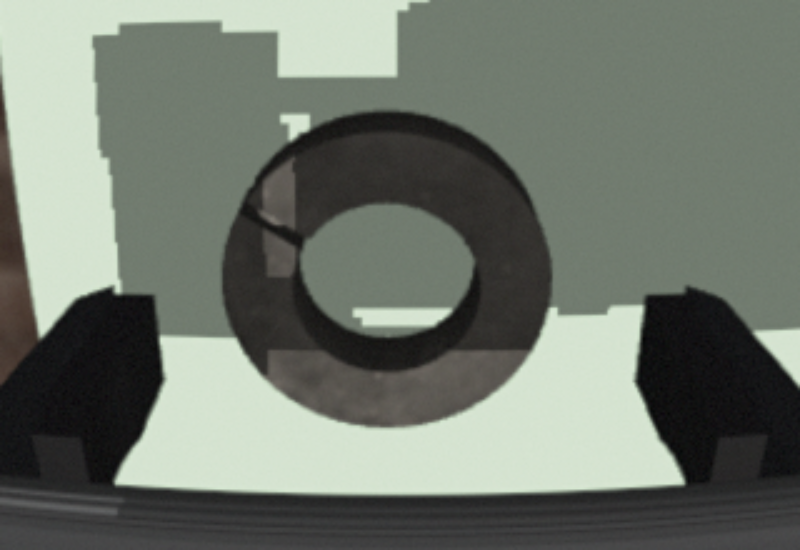

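The ring's top centre is at about (304.8,291.8), roughly 2 mm off the jaw centre. I'll correct and descend.

Emit:
step_arm:
  steps:
    - [[0.1,-0.17,0],[0,0,0]]
    - [[0,0,1.5],[0,0,0]]
    - [[0,0,1.2],[0,0,0]]
    - [[0,0,0.7],[0,0,0]]
    - [[0,0,0.3],[0,0,0]]
    - [[0,0,0],[0,0,0]]

```text
clock: 17.88
tool_pos: [0.46, -0.1246, 0.0142]
eef_rot: [0.707, 0.707, -0.0, -0.0]
contact_force: [-0.2, 0.0, -0.2]
opening: 1.001
finger_force: 0.0
```

Emit:
step_arm:
  steps:
    - [[0,0,0],[0,0,0]]
    - [[0,0,0],[0,0,0]]
    - [[0,0,0],[0,0,0]]
    - [[0,0,0],[0,0,0]]
    - [[0,0,0],[0,0,0]]
  claw: -1
  grip_force: 25

```text
clock: 18.5
tool_pos: [0.4602, -0.1247, 0.0146]
eef_rot: [0.707, 0.707, 0.0, 0.0]
contact_force: [-0.4, 0.2, 3.3]
opening: 0.759
finger_force: 25.0
```

Emit:
step_arm:
  steps:
    - [[0,0,-2],[0,0,0]]
    - [[0,0,-2],[0,0,0]]
    - [[-0.35,4.3,0],[0,0,0]]
    - [[-0.35,4.3,0],[0,0,0]]
    - [[-0.35,4.3,0],[0,0,0]]
    - [[-0.33,4.45,0],[0,0,0]]
    - [[0,0,1.5],[0,0,0]]
    - [[0,0,1],[0,0,0]]
    - [[0,0,0.5],[0,0,0]]
    - [[0,0,0.2],[0,0,0]]
    - [[0,0,0],[0,0,0]]
    - [[0,0,0],[0,0,0]]

```text
clock: 20.0
tool_pos: [0.6338, -0.1384, 0.0228]
eef_rot: [0.707, 0.707, 0.0, 0.0]
contact_force: [0.1, -0.1, -2.0]
opening: 0.759
finger_force: 25.0
```

Emit:
step_arm:
  steps:
    - [[0,0,0],[0,0,0]]
    - [[0,0,0],[0,0,0]]
    - [[0,0,0],[0,0,0]]
    - [[0,0,0],[0,0,0]]
    - [[0,0,-1],[0,0,0]]
    - [[0,0,-2],[0,0,0]]
    - [[0,0,-4],[0,0,0]]
    - [[0,0,0],[0,0,0]]
    - [[0,0,0],[0,0,0]]
  claw: 1
  grip_force: 20

```text
clock: 21.12
tool_pos: [0.6336, -0.1384, 0.0931]
eef_rot: [0.707, 0.707, 0.0, 0.0]
contact_force: [-0.2, 0.5, -0.9]
opening: 1.004
finger_force: 0.0
```

```bash
python3 - <<'E'
from h import *
s=snap('wrist','w9'); print(s['position'],sensors.get_state()['tool_pos'])
E
```

```text
[ 0.63398656 -0.0560562   0.25663282] [ 0.63309665 -0.13830831  0.09232703]
```

View pics/w9.png

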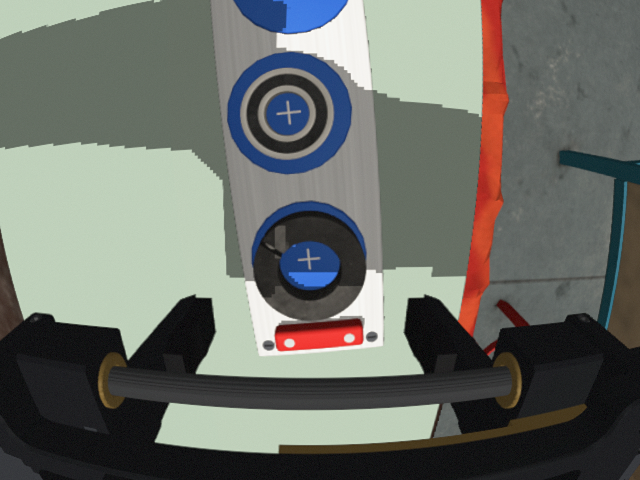

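The ring sits around D's cross at (309,259) and beside the red stop. The large bearing is centred on C. Next is the small bearing, with the close-up measured numerically.

Emit:
step_arm:
  steps:
    - [[-2,-3.8,0],[0,0,0]]
    - [[-2,-3.8,0],[0,0,0]]
    - [[-2,-3.8,0],[0,0,0]]
    - [[-2,-3.8,0],[0,0,0]]
    - [[-2.03,-3.77,0],[0,0,0]]
    - [[0,0,2],[0,0,0]]
    - [[0,0,1.5],[0,0,0]]
    - [[0,0,0.5],[0,0,0]]
    - [[0,0,0],[0,0,0]]
    - [[0,0,0],[0,0,0]]

```text
clock: 22.42
tool_pos: [0.4445, -0.2386, 0.0526]
eef_rot: [0.707, 0.707, 0.0, 0.0]
contact_force: [-0.1, 0.2, -0.2]
opening: 1.001
finger_force: 0.0
```

```bash
python3 - <<'E'
from h import *
print('ring',atz('w9',309,267,.053).round(4),'D',atz('w9',309,259,.037).round(4))
s=snap('wrist','w10'); p=sensors.get_state()['tool_pos']; print(p, proj('w10',p*[1,1,0]+[0,0,.04]))
hsv=cv2.cvtColor(s['img'],cv2.COLOR_RGB2HSV)
m=((hsv[...,1]<14)|(hsv[...,2]<80)).astype(np.uint8); m[:215]=0;m[375:]=0;m[:,:218]=0;m[:,402:]=0
m=cv2.morphologyEx(m,cv2.MORPH_OPEN,np.ones((3,3)))
for c in cv2.findContours(m,0,1)[0]:
    if cv2.contourArea(c)>300:
        P=np.array([atz('w10',*q,.038)[:2] for q in c[:,0,:].astype(float)])
        print(cv2.boundingRect(c),cv2.minEnclosingCircle(P.astype(np.float32)),P.min(0),P.max(0))
E
```

```text
ring [ 0.6339 -0.1377  0.053 ] D [ 0.6339 -0.1387  0.037 ]
[ 0.44441755 -0.23865171  0.05274767] [308.3 288. ]
(275, 261, 61, 60) ((0.44298553466796875, -0.2418985217809677), 0.01789143681526184) [ 0.42671882 -0.25917214] [ 0.45862188 -0.22432603]
```

```bash
python3 - <<'E'
from h import *
s=load('w10')[1]; g=cv2.cvtColor(s['img'],cv2.COLOR_RGB2GRAY)
print('row290',g[290,255:360:2]); print('col305',g[235:350:2,305])
c=cv2.HoughCircles
E
```

```text
row290 [111 110 110 111 110 110 111 113 148 156  69  32  34  33  41 129 153 108
  77  93 109 110 112 110 112 109 110 110 111 110 112 107  76  91 141 152
  74  31  30  34  46 132 151 129 110 111 112 110 110 110 109 110 109]
col305 [110 108 111 111 111 111 111  93  77  81  93 155 139  46  37  38  35  86
 152 147 112 111 110 110 111 112 113 111 111 112 107  77  78  81  97 156
 147  43  62  62  85 249 249 216 207 207 208 208 207 208 210 209 208 208
 208 208 208 209]
```

Emit:
step_arm:
  steps:
    - [[0,-0.14,0],[0,0,0]]
    - [[0,0,1.5],[0,0,0]]
    - [[0,0,1.4],[0,0,0]]
    - [[0,0,0.7],[0,0,0]]
    - [[0,0,0.3],[0,0,0]]
    - [[0,0,0],[0,0,0]]

```text
clock: 23.22
tool_pos: [0.4425, -0.2387, 0.0132]
eef_rot: [0.707, 0.707, -0.0, -0.0]
contact_force: [0.1, -0.2, 0.3]
opening: 1.001
finger_force: 0.0
```

Emit:
step_arm:
  steps:
    - [[0,0,0],[0,0,0]]
    - [[0,0,0],[0,0,0]]
    - [[0,0,0],[0,0,0]]
    - [[0,0,0],[0,0,0]]
    - [[0,0,0],[0,0,0]]
    - [[0,0,0],[0,0,0]]
    - [[0,0,0],[0,0,0]]
  claw: -1

```text
clock: 24.1
tool_pos: [0.4425, -0.2387, 0.0134]
eef_rot: [0.707, 0.707, 0.0, -0.0]
contact_force: [0.3, -0.5, 0.0]
opening: 0.415
finger_force: 20.0
```

Emit:
step_arm:
  steps:
    - [[0,0,-3],[0,0,0]]
    - [[0,0,-3],[0,0,0]]
    - [[4,0,0],[0,0,0]]
    - [[4,0,0],[0,0,0]]
    - [[4,1,0],[0,0,0]]
    - [[4,2,0],[0,0,0]]
    - [[4,3,0],[0,0,0]]
    - [[4,3,0],[0,0,0]]
    - [[3.5,4,0],[0,0,0]]
    - [[0.04,5.08,0],[0,0,0]]
    - [[0,0,0],[0,0,0]]
    - [[0,0,0],[0,0,0]]

```text
clock: 25.6
tool_pos: [0.6218, 0.0362, 0.0728]
eef_rot: [0.707, 0.707, -0.001, -0.001]
contact_force: [-1.5, -0.7, -0.3]
opening: 0.413
finger_force: 20.0
```

Emit:
step_arm:
  steps:
    - [[0,0,2],[0,0,0]]
    - [[0,0,2],[0,0,0]]
    - [[0,0,0.8],[0,0,0]]
    - [[0,0,0.4],[0,0,0]]
    - [[0,0,0],[0,0,0]]
    - [[0,0,0],[0,0,0]]

```text
clock: 26.35
tool_pos: [0.6237, 0.0368, 0.0218]
eef_rot: [0.707, 0.707, 0.0, 0.0]
contact_force: [1.1, 0.1, -0.6]
opening: 0.418
finger_force: 20.0
```

Now I'll release, rise, and back off towards the robot for the last check.

Emit:
step_arm:
  steps:
    - [[0,0,0.05],[0,0,0]]
    - [[0,0,0],[0,0,0]]
    - [[0,0,0],[0,0,0]]
    - [[0,0,0],[0,0,0]]
    - [[0,0,0],[0,0,0]]
    - [[0,0,-1],[0,0,0]]
    - [[0,0,-2],[0,0,0]]
    - [[0,0,-4],[0,0,0]]
    - [[0,0,-5],[0,0,0]]
    - [[-3,0,-5],[0,0,0]]
    - [[-3,0,-2],[0,0,0]]
    - [[-2.5,0,0],[0,0,0]]
  claw: 1

```text
clock: 27.85
tool_pos: [0.6248, -0.0499, 0.2152]
eef_rot: [0.707, 0.707, 0.002, 0.003]
contact_force: [0.5, -0.4, 0.3]
opening: 1.001
finger_force: 0.0
```

Emit:
step_arm:
  steps:
    - [[0,0,0],[0,0,0]]
    - [[0,0,0],[0,0,0]]
    - [[0,0,0],[0,0,0]]
    - [[0,0,0],[0,0,0]]

```text
clock: 28.35
tool_pos: [0.6232, -0.047, 0.2107]
eef_rot: [0.706, 0.708, 0.0, -0.0]
contact_force: [-0.1, 0.3, 0.0]
opening: 1.001
finger_force: 0.0
```

```bash
python3 - <<'E'
from h import *
s=snap('wrist','w11'); print(sensors.get_state()['tool_pos'],sensors.get_state()['opening'])
for n,p in dict(A=(.6132,.1243,.037),B=(.6235,.0367,.037),C=(.6218,-.0487,.037),D=(.6339,-.1387,.037)).items(): print(n,proj('w11',np.array(p)))
E
```

```text
[ 0.62323288 -0.04730962  0.21070536] 1.0014905044640272
A [298.3  29.6]
B [309.6 123.9]
C [307.5 216.2]
D [319.3 302.5]
```

View pics/w11.png

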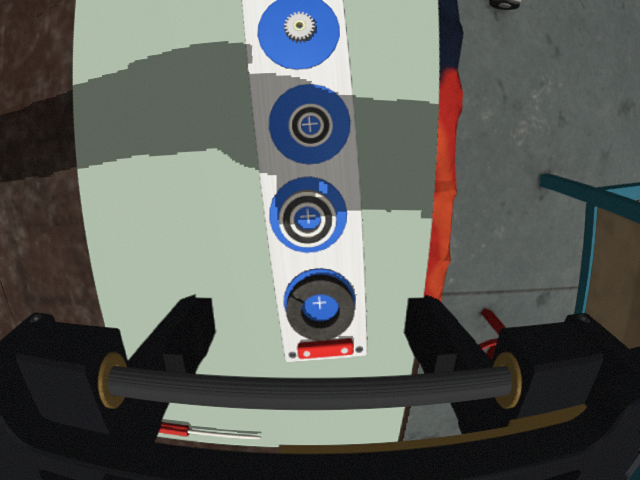

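All four parts lie flat and centred on their discs: gear (299,27), small bearing (310,125), large bearing (308,217) and ring (320,305) next to the red stop. The gripper is clear and at rest.

```bash
python3 -c "
from plant import finish_job
print(finish_job())"
```

```text
the job is handed in; nothing more can be done
None
```

The job is handed in: from the red stop to the black, the discs hold the clamp ring, large bearing, small bearing and planet gear, each flat and centred to about 2 mm in the wrist pictures, with the grease tub left untouched.

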